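# Extend a ladder leg by one lock hole

## Robot

A 6-joint arm with a two-finger parallel gripper is mounted at the origin on the work surface; the furniture and walls round the work are solid. World frame = base frame: x ahead of the robot, y to its left, z up, the work surface at z = 0. Lengths are in m, angles in rad, forces in N, time in s.
With the tool pointing down it reaches from about 0.25 to 0.775 m from the base axis. Payload 4 kg.
Tool frame: the origin (TCP) lies on the front face of the gripper's body, between the roots of the fingers; the fingertips stand 73 mm ahead of it and the grasp point (between the pads) lies 54 mm ahead of it; z points along the fingers, y is the line along which they close (so a half turn about z gives the same grasp; the last joint's range is limited). The gripper opens to 85 mm and grips with 20 to 120 N. Pads are 22 mm wide; open, the fingers measure 114 mm over their backs; the gripper's body (76 mm by 85 mm) begins 54 mm behind the grasp point. The pads swing forward as they close: fully open they stand 13 mm farther back than shut.
Start: joints at [-1.44, 0.087, 1.371, -0, 1.684, -0.103], TCP at [0.127, -0.535, 0.304] pointing down, gripper open.
Joint ranges: [-3.1, 3.1], [-0.76, 2.03], [0.27, 2.55], [-1.08, 4.22], [0.17, 2.65], [-2.57, 2.57]. Speed limits (rad/s): [2.79, 2.79, 3.14, 3.14, 3.14, 3.14].

## Interface

Orientations are given as a 3x3 rotation matrix whose columns are the frame's x, y, z axes.
In Python, from station import sensors, vision, workorder, finder gives the robot as it stands.
- The arm moves only by the tool arm_command, never from a script. Its argument "targets" is a list that holds one entry, the list of rows, each a list of 7 numbers: the turn, a rotation vector about the tool's x, y, z in rad, then the shift along the tool's x, y, z in cm, then the finger opening in cm, from 0 to 8.54. A call has 1 to 5 rows; each row shifts and turns the commanded pose from where the row before left it, along the tool's axes as they then stand; what a row does not reach is not made up. A row lasts 1/10 s, in which the tool goes at most 50 mm and 8.59 degrees, less where a joint would pass 70% of its speed; a pose out of reach is approached as far as the arm can. A call with a gripper value outside its range is refused whole. The fingers move at their own pace and stop on an object; "grip_force" is the grip in N (left out, the last holds). Time passes only in rows, so rows that do not move let the fingers close. It gives the time, the measured TCP pose, the force, the opening and the grip force at its end, in the units of the state.
- sensors.get_state(): the state, without advancing time (a new reading comes with each control period).
- vision.snapshot(name): name is "scene" or "top"; returns a dict with "image" (400x640x3 uint8, blue, green, red), "K" (3x3 intrinsics, pixels), "k1" (the pictures are not rectified: a ray, as slopes to the right and down, at radius r is drawn at 1 + k1 r^2 times it, then the intrinsics apply), "extrinsics" (4x4, takes a point from camera to world coordinates). Camera axes: x right, y down, z forward; pixel columns grow to the right and rows downward; lengths in m; the calibration is good to about 2 mm. A picture is of the moment at which its call begins. There is no depth.
- workorder.job_done(): hands the job in; it is judged then, once.
Trained networks look in a picture, given as the dict that the camera call returned (one of the last four; its "shot" number tells which), for a name from the list of things; names that differ only in an ending like _2 or _b are one class to them, and where a whole thing is asked for, a point or a joint stands for the part that bears it (a point fixed in the world has none). Each returns a list of dicts, best first, with "score" (0 to 1); they miss things now and then, are a little off and sometimes report something else, mostly with a low value. They report only what shows in the picture. A call takes as long as a camera call. They do not tell look-alikes from the thing itself.
- finder.find_in(target, picture): "rect" ([left, top, right, bottom] in pixels, round what is visible of it).
- finder.landmark_of(target, picture): "at" ([column, row] in pixels: a listed point, or the origin of a listed thing).
The state is a dict: "time_s": time; "joint_positions": joint angles; "joint_vel": joint speeds; "joint_torque": joint torques, N m; "tcp_pos": TCP position; "eef_rot": TCP orientation; "contact_force": force on the tool from outside, world axes, zero at the start; "wrist_torque": the same for the moment, N m; "grip_width": opening from 0.0 (shut) to 1.0 (fully open); "grip_force": force on a finger pad.
Only numpy, scipy, OpenCV 4.12 (cv2) and the standard library are available. Lean on these libraries where they do the work, as an engineer would, in place of code of your own. Each camera call takes 0.05 s, during which the arm holds its last target. There are 200 camera calls.

## Task

A ladder leg lies in its bench cradle. Lift the metal bush that blocks its way up off the stop post and stand it upright on the bench, clear of the leg; then take the knob of the lock plunger, pull it up, slide the section along the leg to the very next hole towards the rubber foot and let the pin go fully home in it. Finish still holding the knob with the pin fully home, and leave the tools and parts lying round about where they are.

Things in the scene. Friction and masses are not known exactly. Their poses are not given: they have to be found in the camera images.
- leg: Fixed ladder leg in its cradle. Origin on the bench under its middle; z up, +y along the leg to its rubber foot (end at y 205 mm, nearest the robot), stop post on its -x side. Box tube 40 mm wide, 340 long, top 45 high, 12 mm holes in its top at y -120, -70, -20, 30, 80, 130 mm. Straps at y -152 and 152, up to 48 high. Bench is clear for the bush's centre at x -125 to -110, y -20 to 80 mm.
- post_top (a point): Top of the upright steel stop post (17 mm diameter) beside the leg, 75 mm above the bench, at x -55, y 30 mm of the leg's frame, on a 10 mm high foot plate reaching to x -85. The bush sits round it on a 44 mm wide seat 30 mm above the bench, so it must rise 45 mm to come off.
- bush_mid (a point): Centre of the bush: loose thick-walled metal tube, 50 mm outside diameter, hole about 26, 38 high, axis z, 0.25 kg. At first on the post, centre 49 mm up, blocking the section's lug. Free room beside it: 35 mm on the leg's -y side (then the lug), ample on +y, 10 mm towards the tube: best taken with a finger on its -y and +y sides. Stood on the bench its centre is 19 mm up.
- section (a joint): Slide along the leg, m: 0 (start) = pin in the hole at y -70 mm; grows towards the rubber foot; 0.050 = next hole. Aluminium sleeve 54 x 80 mm round the tube, top 51 mm high, with a rung stub on the side away from the post (to x 118 mm) and a lug, 34 mm ahead of the knob, that passes the bare post by 3 mm. Friction about 3 N; the pin has 2 mm play either way in a hole.
- plunger (a joint): Lift of the spring lock plunger, m: 0 = pin fully home in a hole, 0.016 = top of travel. The pin is clear of the hole above 0.010; let down between holes it rests on the tube at 0.010. The spring pulls down with about 6 N at 0 and 9 N at the top; let go, it snaps down.
- knob_grip (a point): Centre of the plunger's black round knob, 27 mm diameter, 25 mm high, upright sides, above the section's middle (moves with section and plunger). 82 mm above the bench when the pin is home (top 95, underside 69 mm); below it only a boss of 19 mm diameter and its 4 mm high, 32 mm wide flange on the section's top.
- knob: The same knob as a body; its origin lies 82 mm under the knob's centre, on the bench level when the pin is home.
- bolt: Bystander: hex bolt 67 x 22 x 19 mm lying beside the leg, on the rung stub's side, near the end without the foot. Origin: centre of underside.
- nut: Bystander: hex nut 30 x 34 x 16 mm lying beside the leg, on the rung stub's side, between the rung stub and the foot. Origin: centre of underside.
- pliers: Bystander: pliers 181 x 62 x 16 mm lying on the left of the bench. Origin: centre of underside.
- flange: Bystander: flat steel ring 85 mm wide, 10 mm thick, lying in the middle of the bench. Origin: centre of underside.
Not all that is in view belongs to the job. What is meant by the part that bears bush_mid is not turquoise, and is the larger of those in its own colour.

How it is judged:
By the outcome, as a careful person would: the job done as asked, in the order asked, and still so for the second after the job is handed in, while the arm keeps its last pose, push and grip.
It also fails if it takes over 48 s, if anything falls off the work surface, if the arm or the gripper's body presses on something with over 40 N, if the wrist force passes 120 N, or if a joint passes its speed limit or range.

## Working session

There is one attempt and no reset: what is moved stays moved. The work goes in short steps, Python scripts to look and compute and a tool call to move; the robot and the scene stay as the last step left them, time stands still between calls to the robot, and variables do not carry over. Pictures are saved under pics/ and viewed, at most 10 in all, crops included, and the job is handed in when it is done.

Besides the shell and the picture viewer there is one more tool, called after "Call:" as name(argument=value, ...) on one line, values as JSON. arm_command: Moves the arm, as the interface text tells. Its arguments: {"type":"object","properties":{"targets":{"type":"array"},"grip_force":{"type":"number"}},"required":["targets"]}

```bash
mkdir -p pics; ls; cat > h.py <<'E'
import numpy as np, cv2
from station import sensors, vision, workorder, finder
def ray(p,uv):
    K=p["K"];K=np.array(K);d=np.array([(uv[0]-K[0,2])/K[0,0],(uv[1]-K[1,2])/K[1,1]])
    s=d.copy()
    for _ in range(20): s=d/(1+p["k1"]*(s@s))
    T=np.array(p["extrinsics"]);v=T[:3,:3]@np.array([s[0],s[1],1]);return T[:3,3],v/np.linalg.norm(v)
def atz(p,uv,z):
    o,v=ray(p,uv);return o+v*(z-o[2])/v[2]
def tri(rs):
    A=np.zeros((3,3));b=np.zeros(3)
    for o,v in rs:
        M=np.eye(3)-np.outer(v,v);A+=M;b+=M@o
    x=np.linalg.solve(A,b);return x,[float(np.linalg.norm(np.cross(x-o,v))) for o,v in rs]
def proj(p,X):
    T=np.array(p["extrinsics"]);c=T[:3,:3].T@(np.array(X)-T[:3,3]);s=c[:2]/c[2];s=s*(1+p["k1"]*(s@s));K=np.array(p["K"])
    return np.array([K[0,0]*s[0]+K[0,2],K[1,1]*s[1]+K[1,2]])
E
python3 - <<'E'
from h import *
np.set_printoptions(precision=3,suppress=True)
for n in ["scene","top"]:
    p=vision.snapshot(n);cv2.imwrite(f"pics/{n}0.png",p["image"]);print(n,np.array(p["extrinsics"]))
    for t in ["leg","post_top","bush_mid","knob_grip","knob","nut","bolt"]:
        print(t,[(np.round(d["at"],1),round(d["score"],2)) for d in finder.landmark_of(t,p)[:4]])
    for t in ["bush_mid","knob_grip"]:
        print(t,[(np.round(d["rect"]),round(d["score"],2)) for d in finder.find_in(t,p)[:4]])
print(sensors.get_state())
E
```

```text
pics
scene [[ 0.518 -0.642  0.566 -0.305]
 [-0.856 -0.38   0.352 -0.593]
 [-0.011 -0.666 -0.746  1.145]
 [ 0.     0.     0.     1.   ]]
leg []
post_top [(array([388.3, 201.7]), 0.33)]
bush_mid [(array([362.7, 238.5]), 0.67), (array([331.4, 281.6]), 0.53)]
knob_grip [(array([384.2, 205. ]), 0.56)]
knob []
nut []
bolt [(array([388.7, 202.7]), 0.56)]
bush_mid [(array([357., 238., 372., 248.]), 0.55), (array([325., 278., 337., 290.]), 0.42)]
knob_grip []
top [[-0.024 -0.983  0.18   0.335]
 [-1.     0.02  -0.022 -0.073]
 [ 0.018 -0.181 -0.983  1.071]
 [ 0.     0.     0.     1.   ]]
leg [(array([373.4, 199.9]), 0.58)]
post_top [(array([386.9, 217. ]), 0.75)]
bush_mid [(array([444.3, 219.7]), 0.68), (array([382.1, 221.4]), 0.67), (array([378.4, 283.7]), 0.42)]
knob_grip [(array([372.9, 197.4]), 0.54), (array([390.6, 173. ]), 0.48)]
knob [(array([385.7, 181. ]), 0.45)]
nut [(array([324.2, 197.1]), 0.62), (array([187.8, 220.6]), 0.49)]
bolt [(array([375.7, 142.6]), 0.48)]
bush_mid [(array([376., 210., 397., 230.]), 0.86), (array([374., 276., 389., 291.]), 0.61), (array([435., 208., 460., 232.]), 0.53)]
knob_grip []
{'time_s': 1.0, 'joint_positions': array([-1.44 ,  0.087,  1.371,  0.   ,  1.684, -0.103]), 'joint_vel': array([ 0.   , -0.001,  0.002, -0.   , -0.002, -0.   ]), 'joint_torque': array([  0.003, -35.173, -31.347,   0.   ,   0.   ,  -0.   ]), 'tcp_pos': array([ 0.127, -0.535,  0.304]), 'eef_rot': array([[ 0.973,  0.232,  0.   ],
       [ 0.232, -0.973, -0.   ],
       [ 0.   ,  0.   , -1.   ]]), 'contact_force': array([-0.554, -0.034,  1.077]), 'wrist_torque': array([ 0.004,  0.025, -0.027]), 'grip_force': 0.0, 'grip_width': 0.9985506627913934}
```

```bash
python3 - <<'E'
import cv2
t=cv2.imread("pics/top0.png");cv2.imwrite("pics/topc.png",cv2.resize(t[100:320,260:520],None,fx=2.7,fy=2.7,interpolation=cv2.INTER_CUBIC))
s=cv2.imread("pics/scene0.png");cv2.imwrite("pics/scenec.png",cv2.resize(s[120:320,270:500],None,fx=3,fy=3,interpolation=cv2.INTER_CUBIC))
E
```

```text
(no output)
```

View pics/topc.png

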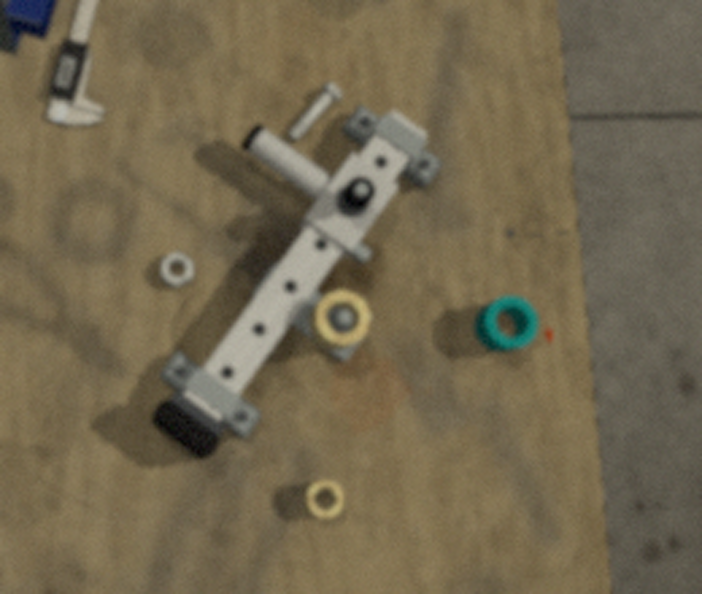

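View pics/scenec.png

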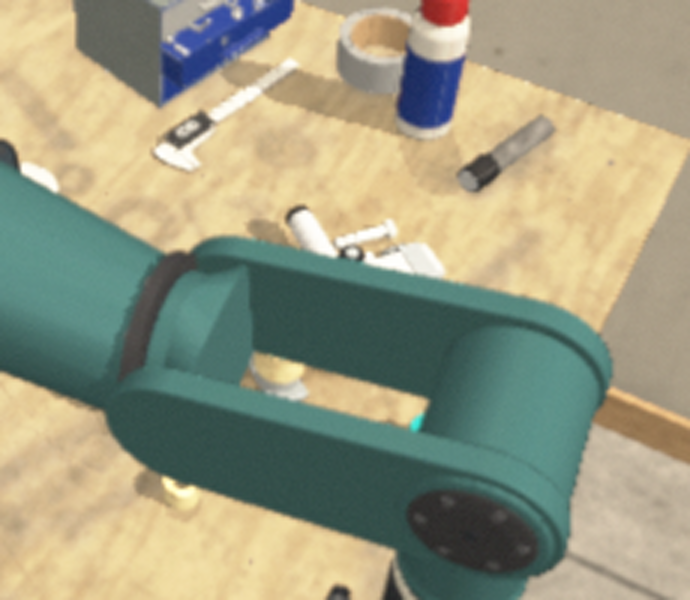

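```bash
cat >> h.py <<'E'
def px(c): return (c[0]/2.7+260,c[1]/2.7+100)
E
python3 - <<'E'
from h import *
np.set_printoptions(precision=4,suppress=True)
p=vision.snapshot("top")
# refine holes: darkest blob centroid
g=cv2.cvtColor(p["image"],cv2.COLOR_BGR2GRAY).astype(float)
ys=[130,80,30,-20,-120];W=[]
for c in [(228,372),(259,329),(290,286),(321,244),(381,162)]:
    u,v=px(c);u0,v0=int(round(u)),int(round(v));w=g[v0-3:v0+4,u0-3:u0+4];w=np.clip(np.percentile(w,70)-w-15,0,None)
    yy,xx=np.mgrid[v0-3:v0+4,u0-3:u0+4];q=((w*xx).sum()/w.sum(),(w*yy).sum()/w.sum());W.append(atz(p,q,0.045));print(np.round(q,1),W[-1])
W=np.array(W)[:,:2];ys=np.array(ys)/1e3
A=np.c_[ys,np.ones(5)];s=np.linalg.lstsq(A,W,rcond=None)[0];print("dir",s[0],np.linalg.norm(s[0]),"org",s[1],"resid",A@s-W)
ey=s[0]/np.linalg.norm(s[0]);ex=np.array([ey[1],-ey[0]]);o=s[1]
print("ex",ex,"ey",ey,"angle",np.degrees(np.arctan2(ey[1],ey[0])))
f=lambda x,y:o+ex*x+ey*y
print("post",f(-.055,.03),"knob",f(0,-.07),"place",f(-.1175,.03))
print("bush top centre atz .068",atz(p,px((343,318)),.068),"post_top atz .075",atz(p,(386.9,217),.075))
print("knob top atz .095",atz(p,px((360,189)),.095),"nut",atz(p,px((177,268)),.01),"teal",atz(p,px((508,322)),.03),"small",atz(p,px((325,499)),.02),"foot",f(0,.205))
E
```

```text
[343.7 237.6] [ 0.4357 -0.1635  0.045 ]
[355.5 221.5] [ 0.475  -0.1944  0.045 ]
[367.1 205.7] [ 0.5144 -0.2252  0.045 ]
[378.7 189.6] [ 0.555  -0.2566  0.045 ]
[400.7 159.6] [ 0.6328 -0.3173  0.045 ]
dir [-0.7897  0.6158] 1.0013664289425206 org [ 0.5384 -0.2437] resid [[ 0.     -0.0002]
 [ 0.0002 -0.0001]
 [ 0.0003 -0.    ]
 [-0.0008  0.0006]
 [ 0.0003 -0.0003]]
ex [0.6149 0.7886] ey [-0.7886  0.6149] angle 142.05354257545326
post [ 0.4809 -0.2686] knob [ 0.5936 -0.2867] place [ 0.4424 -0.3179]
bush top centre atz .068 [ 0.4794 -0.2693  0.068 ] post_top atz .075 [ 0.4803 -0.2677  0.075 ]
knob top atz .095 [ 0.5923 -0.2858  0.095 ] nut [ 0.5397 -0.123   0.01  ] teal [ 0.4776 -0.4329  0.03  ] small [ 0.3183 -0.2529  0.02  ] foot [ 0.3767 -0.1176]
```

Call:
arm_command(targets=[[[0,0,-0.135,0,0,0,6.8],[0,0,-0.135,0,0,0,6.8],[0,0,-0.135,0,0,0,6.8],[0,0,-0.135,0,0,0,6.8],[0,0,-0.135,0,0,0,6.8]]], grip_force=50)

```text
time_s: 1.55
tcp_pos: [0.1274, -0.535, 0.3039]
eef_rot: [[0.61, 0.792, -0.0], [0.792, -0.61, -0.0], [-0.0, 0.0, -1.0]]
contact_force: [-0.3, 0.1, -0.4]
grip_width: 0.803
grip_force: 0.0
```

Call:
arm_command(targets=[[[0,0,0,3.9,1.05,0,6.8],[0,0,0,3.9,1.05,0,6.8],[0,0,0,3.9,1.05,0,6.8],[0,0,0,3.9,1.05,0,6.8],[0,0,0,3.9,1.05,0,6.8]]])

```text
time_s: 2.05
tcp_pos: [0.2897, -0.4124, 0.3041]
eef_rot: [[0.615, 0.789, 0.0], [0.789, -0.615, -0.001], [-0.0, 0.001, -1.0]]
contact_force: [-0.6, -0.2, 0.6]
grip_width: 0.799
grip_force: 0.0
```

Call:
arm_command(targets=[[[0,0,0,3.9,1.05,0,6.8],[0,0,0,3.9,1.05,0,6.8],[0,0,0,3.9,1.05,0,6.8],[0,0,0,3.9,1.05,0,6.8],[0,0,0,3.9,1.05,0,6.8]]])

```text
time_s: 2.55
tcp_pos: [0.4511, -0.2907, 0.3041]
eef_rot: [[0.615, 0.789, 0.0], [0.789, -0.615, -0.001], [-0.0, 0.001, -1.0]]
contact_force: [-0.4, -1.1, 0.5]
grip_width: 0.793
grip_force: 0.0
```

```bash
python3 - <<'E'
from h import *
np.set_printoptions(precision=4,suppress=True)
p=vision.snapshot("scene");cv2.imwrite("pics/s1.png",p["image"][100:380,200:540].repeat(2,0).repeat(2,1))
for t in ["post_top","bush_mid","knob_grip"]:
    print(t,[(np.round(d["at"],1),round(d["score"],2)) for d in finder.landmark_of(t,p)[:4]])
print("expect bush",proj(p,(.4805,-.2685,.049)),"knob",proj(p,(.593,-.286,.082)))
s=sensors.get_state();print(s["tcp_pos"],s["eef_rot"],s["grip_width"],s["contact_force"])
E
```

```text
post_top [(array([364.3, 231.1]), 0.92)]
bush_mid [(array([362.6, 237. ]), 0.77), (array([415.3, 270. ]), 0.66), (array([327.5, 281.5]), 0.65)]
knob_grip [(array([389.2, 203.4]), 0.6)]
expect bush [363.1302 237.2561] knob [386.565  206.9253]
[ 0.4503 -0.2915  0.3037] [[ 0.6131  0.79   -0.0008]
 [ 0.79   -0.6131 -0.0004]
 [-0.0008 -0.0004 -1.    ]] 0.7981868505401073 [-0.1013  0.4823  0.6273]
```

View pics/s1.png

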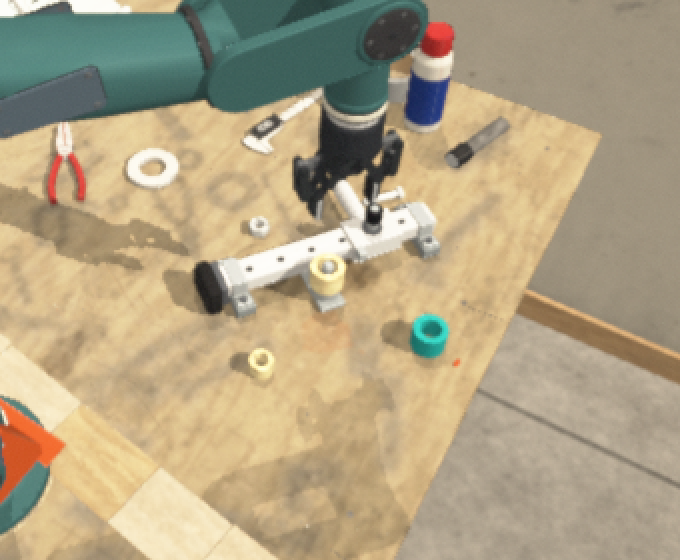

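Call:
arm_command(targets=[[[0,0,0,1.85,0.5,2,6.8],[0,0,0,1.85,0.5,3,6.8],[0,0,0,0,0,4,6.8],[0,0,0,0,0,4,6.8],[0,0,0,0,0,0,6.8]]])

```text
time_s: 3.25
tcp_pos: [0.4765, -0.2679, 0.1671]
eef_rot: [[0.616, 0.787, -0.012], [0.788, -0.616, 0.008], [-0.001, -0.014, -1.0]]
contact_force: [-0.9, 1.0, -0.9]
grip_width: 0.799
grip_force: 0.0
```

```bash
python3 - <<'E'
from h import *
np.set_printoptions(precision=4,suppress=True)
b=[];k=[]
p=vision.snapshot("scene");q=vision.snapshot("top")
for im in (p,q):
    r=[(np.round(d["at"],1),round(d["score"],2)) for d in finder.landmark_of("bush_mid",im)[:3]];print(r)
print("tri bush",tri([ray(p,(362.6,237.0)),ray(q,(382.1,221.4))]),"bush top rim scene/top", tri([ray(p,(364.3,231.1)),ray(q,(386.9,217))]))
print("knob top",tri([ray(p,(200+374/2,100+207/2)),ray(q,px((360,189)))]))
s=sensors.get_state();print(s["tcp_pos"])
E
```

```text
[(array([415. , 268.5]), 0.89), (array([365.6, 234.1]), 0.8), (array([329.6, 280.7]), 0.51)]
[]
tri bush (array([ 0.4763, -0.2637,  0.0498]), [0.004728655508742847, 0.0047286555087428074]) bush top rim scene/top (array([ 0.481 , -0.2685,  0.0766]), [0.0013921665723626423, 0.0013921665723628386])
knob top (array([ 0.5919, -0.2856,  0.0979]), [0.0004982746231477666, 0.0004982746231478761])
[ 0.4813 -0.2705  0.1771]
```

Call:
arm_command(targets=[[[0,0,0,0.1,-0.1,2,6.8],[0,0,0,0,0,2,6.8],[0,0,0,0,0,2,6.8],[0,0,0,0,0,1,6.8],[0,0,0,0,0,0,6.8]]])

```text
time_s: 3.95
tcp_pos: [0.4805, -0.2679, 0.1044]
eef_rot: [[0.615, 0.789, 0.0], [0.789, -0.615, -0.0], [-0.0, 0.0, -1.0]]
contact_force: [-0.8, -0.5, -0.6]
grip_width: 0.791
grip_force: 0.0
```

Call:
arm_command(targets=[[[0,0,0,0,0,0,5.5],[0,0,0,0,0,0,4.5],[0,0,0,0,0,0,4.0],[0,0,0,0,0,0,4.0],[0,0,0,0,0,0,4.0]]])

```text
time_s: 4.45
tcp_pos: [0.4815, -0.2684, 0.1064]
eef_rot: [[0.615, 0.789, 0.003], [0.789, -0.615, -0.003], [-0.0, 0.004, -1.0]]
contact_force: [-1.6, 0.4, 5.9]
grip_width: 0.555
grip_force: 52.3
```

Call:
arm_command(targets=[[[0,0,0,0,0,-1,4.0],[0,0,0,0,0,-1,4.0],[0,0,0,0,0,-1.5,4.0],[0,0,0,0,0,-2,4.0],[0,0,0,0,0,-0.5,4.0]]])

```text
time_s: 4.95
tcp_pos: [0.4816, -0.2683, 0.1674]
eef_rot: [[0.615, 0.789, 0.005], [0.789, -0.615, -0.003], [0.0, 0.006, -1.0]]
contact_force: [0.9, 0.1, -2.3]
grip_width: 0.552
grip_force: 52.3
```

```bash
python3 - <<'E'
from h import *
p=vision.snapshot("scene");cv2.imwrite("pics/s2.png",p["image"][180:300,300:460].repeat(4,0).repeat(4,1))
s=sensors.get_state();print(s["tcp_pos"],s["contact_force"],s["grip_width"],s["grip_force"])
E
```

```text
[ 0.48156785 -0.26825769  0.16715925] [ 0.26253935 -0.73559473 -2.3133425 ] 0.5510026856490526 52.28596832428593
```

View pics/s2.png

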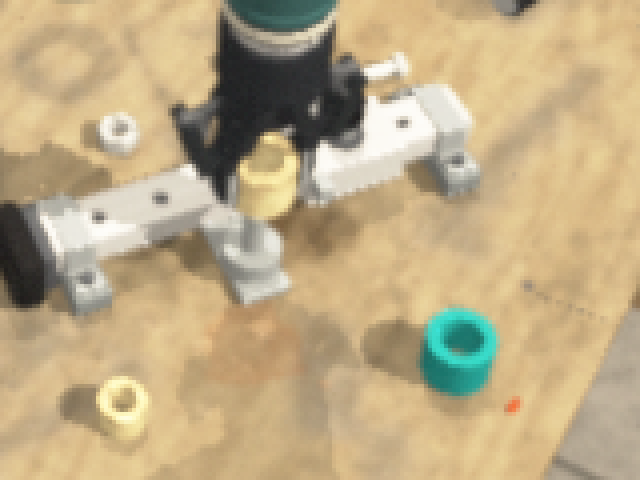

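Call:
arm_command(targets=[[[0,0,0,-1.5,0,0,4.0],[0,0,0,-2.5,0,0,4.0],[0,0,0,-2.3,0,0,4.0],[0,0,0,0,0,1,4.0],[0,0,0,0,0,2,4.0]]])

```text
time_s: 5.5
tcp_pos: [0.4414, -0.3186, 0.1341]
eef_rot: [[0.616, 0.788, 0.002], [0.788, -0.616, -0.002], [-0.0, 0.002, -1.0]]
contact_force: [0.9, -0.4, -2.6]
grip_width: 0.554
grip_force: 52.3
```

Call:
arm_command(targets=[[[0,0,0,0,0,2,4.0],[0,0,0,0,0,2,4.0],[0,0,0,0,0,1,4.0],[0,0,0,0,0,0.5,4.0],[0,0,0,0,0,0,4.0]]])

```text
time_s: 6.0
tcp_pos: [0.4414, -0.317, 0.0782]
eef_rot: [[0.615, 0.789, -0.001], [0.789, -0.615, 0.001], [0.0, -0.001, -1.0]]
contact_force: [-0.9, -0.8, -2.9]
grip_width: 0.555
grip_force: 52.3
```

Call:
arm_command(targets=[[[0,0,0,0,0,0.2,4.0],[0,0,0,0,0,0.2,4.0],[0,0,0,0,0,0.1,4.0],[0,0,0,0,0,0,4.0]]])

```text
time_s: 6.4
tcp_pos: [0.4424, -0.3179, 0.0764]
eef_rot: [[0.615, 0.789, 0.002], [0.789, -0.615, -0.002], [-0.0, 0.003, -1.0]]
contact_force: [-2.2, 1.8, 4.9]
grip_width: 0.554
grip_force: 53.3
```

Call:
arm_command(targets=[[[0,0,0,0,0,0,5.5],[0,0,0,0,0,0,6.5],[0,0,0,0,0,0,6.8],[0,0,0,0,0,0,6.8],[0,0,0,0,0,-0.5,6.8]]])

```text
time_s: 6.9
tcp_pos: [0.4413, -0.3169, 0.0783]
eef_rot: [[0.615, 0.789, -0.001], [0.789, -0.615, 0.001], [0.0, -0.002, -1.0]]
contact_force: [0.3, 1.4, 0.3]
grip_width: 0.797
grip_force: 0.0
```

Call:
arm_command(targets=[[[0,0,0,0,0,-2,6.8],[0,0,0,0,0,-3,6.8],[0,0,0,0,0,-3,6.8],[0,0,0,0,0,-3,6.8],[0,0,0,0,0,0,6.8]]])

```text
time_s: 7.4
tcp_pos: [0.4437, -0.3189, 0.195]
eef_rot: [[0.615, 0.789, 0.008], [0.789, -0.615, -0.008], [-0.001, 0.011, -1.0]]
contact_force: [1.0, 0.3, 1.0]
grip_width: 0.797
grip_force: 0.0
```

```bash
python3 - <<'E'
from h import *
np.set_printoptions(precision=4,suppress=True)
p=vision.snapshot("scene");cv2.imwrite("pics/s3.png",p["image"][160:320,280:480].repeat(3,0).repeat(3,1))
o=np.array([.5384,-.2437]);ex=np.array([.6149,.7886]);ey=np.array([-.7886,.6149])
for d in finder.landmark_of("bush_mid",p)[:4]:
    w=atz(p,d["at"],.019)[:2]-o;print(np.round(d["at"],1),d["score"],"leg xy",w@ex,w@ey)
s=sensors.get_state();t=s["tcp_pos"];print(t,s["contact_force"],s["grip_width"])
d=np.array([.5930,-.2860])-t[:2];print("to knob tool x,y cm",100*d@ex,-100*d@ey)
E
```

```text
[374.9 258.3] 0.85 leg xy -0.11622043504995981 0.019362289764119463
[415.5 268.6] 0.72 leg xy -0.18936564919253585 -0.0716792395614291
[329.1 281.5] 0.53 leg xy -0.14053914862997127 0.17090786560618304
[ 0.442  -0.3175  0.1899] [-0.9529  0.7463 -0.4905] 0.7953945759428326
to knob tool x,y cm 11.76823612003469 9.97224328882812
```

View pics/s3.png

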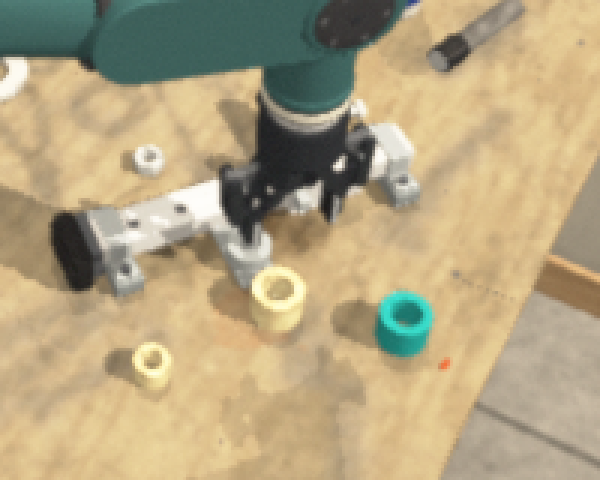

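Call:
arm_command(targets=[[[0,0,0,2.95,2.5,0,5.2],[0,0,0,2.95,2.5,0,5.2],[0,0,0,2.95,2.5,0,5.2],[0,0,0,2.95,2.5,0,5.2],[0,0,0,0,0,0,5.2]]])

```text
time_s: 8.0
tcp_pos: [0.5959, -0.2834, 0.1851]
eef_rot: [[0.612, 0.791, -0.002], [0.791, -0.612, 0.003], [0.001, -0.004, -1.0]]
contact_force: [-0.6, 0.7, -1.2]
grip_width: 0.61
grip_force: 0.0
```

Call:
arm_command(targets=[[[0,0,0,0,0,1,5.2],[0,0,0,0,0,1.5,5.2],[0,0,0,0,0,0,5.2]]])

```text
time_s: 8.3
tcp_pos: [0.5903, -0.2851, 0.1593]
eef_rot: [[0.616, 0.788, -0.007], [0.788, -0.616, 0.004], [-0.001, -0.008, -1.0]]
contact_force: [-1.6, 0.3, -0.4]
grip_width: 0.609
grip_force: 0.0
```

```bash
python3 - <<'E'
from h import *
p=vision.snapshot("scene");cv2.imwrite("pics/s4.png",p["image"][160:250,330:450].repeat(5,0).repeat(5,1))
ex=np.array([.6149,.7886]);ey=np.array([-.7886,.6149])
s=sensors.get_state();t=s["tcp_pos"];print(t,s["eef_rot"],s["contact_force"],s["grip_width"])
d=np.array([.5930,-.2860])-t[:2];print("to knob tool x,y cm",100*d@ex,-100*d@ey)
E
```

```text
[ 0.59088626 -0.285444    0.16092773] [[ 6.15718093e-01  7.87950462e-01 -5.02982231e-03]
 [ 7.87965937e-01 -6.15712832e-01  2.71842459e-03]
 [-9.54942228e-04 -5.63711186e-03 -9.99983655e-01]] [-0.72704184  0.4235187  -0.64451453] 0.606081145002401
to knob tool x,y cm 0.0861281765152638 0.20087821866917635
```

View pics/s4.png

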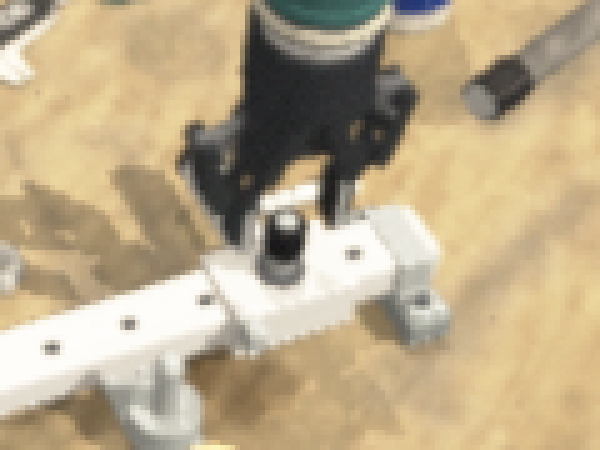

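Call:
arm_command(targets=[[[0,0,0,0,0,1.3,5.2],[0,0,0,0,0,1.3,5.2],[0,0,0,0,0,0,5.2],[0,0,0,0,0,0,5.2]]])

```text
time_s: 8.75
tcp_pos: [0.5927, -0.2855, 0.1371]
eef_rot: [[0.615, 0.789, -0.001], [0.789, -0.615, 0.001], [-0.0, -0.001, -1.0]]
contact_force: [-0.4, -0.7, 0.5]
grip_width: 0.613
grip_force: 0.0
```

Call:
arm_command(targets=[[[0,0,0,0,0,0.2,4.0],[0,0,0,0,0,0,3.0],[0,0,0,0,0,0,1.8],[0,0,0,0,0,0,1.8],[0,0,0,0,0,0,1.8]]], grip_force=60)

```text
time_s: 9.25
tcp_pos: [0.5933, -0.2857, 0.1366]
eef_rot: [[0.615, 0.789, 0.001], [0.789, -0.615, -0.001], [0.0, 0.001, -1.0]]
contact_force: [-0.2, -0.3, 2.7]
grip_width: 0.294
grip_force: 58.8
```

Call:
arm_command(targets=[[[0,0,0,0,0,0,1.8],[0,0,0,0,0,0,1.8]]])

```text
time_s: 9.45
tcp_pos: [0.5933, -0.2857, 0.1366]
eef_rot: [[0.615, 0.789, 0.001], [0.789, -0.615, -0.001], [0.0, 0.001, -1.0]]
contact_force: [-0.7, -0.8, 3.2]
grip_width: 0.294
grip_force: 59.0
```

Call:
arm_command(targets=[[[0,0,0,0,0,-0.4,1.8],[0,0,0,0,0,-0.4,1.8],[0,0,0,0,0,-0.5,1.8],[0,0,0,0,0,0,1.8],[0,0,0,0,0,0,1.8]]])

```text
time_s: 9.95
tcp_pos: [0.5927, -0.2853, 0.1477]
eef_rot: [[0.615, 0.789, -0.002], [0.789, -0.615, 0.001], [-0.0, -0.002, -1.0]]
contact_force: [1.4, 0.1, -9.3]
grip_width: 0.295
grip_force: 59.3
```

Call:
arm_command(targets=[[[0,0,0,0,0,-0.2,1.8],[0,0,0,0,-0.5,0,1.8],[0,0,0,0,-1,0,1.8],[0,0,0,0,-1,0,1.8],[0,0,0,0,0,0,1.8]]])

```text
time_s: 10.45
tcp_pos: [0.5718, -0.2689, 0.1507]
eef_rot: [[0.614, 0.789, -0.003], [0.789, -0.614, 0.002], [-0.0, -0.003, -1.0]]
contact_force: [-0.3, 2.2, -9.0]
grip_width: 0.291
grip_force: 59.7
```

Call:
arm_command(targets=[[[0,0,0,0,-1,0,1.8],[0,0,0,0,-1,0,1.8],[0,0,0,0,-0.5,0,1.8],[0,0,0,0,0,0,1.8],[0,0,0,0,0,0,1.8]]])

```text
time_s: 10.95
tcp_pos: [0.5527, -0.2541, 0.1505]
eef_rot: [[0.615, 0.789, -0.003], [0.789, -0.615, 0.002], [-0.0, -0.003, -1.0]]
contact_force: [-0.4, 2.3, -10.1]
grip_width: 0.292
grip_force: 60.0
```

```bash
python3 - <<'E'
from h import *
ey=np.array([-.7886,.6149]);ex=np.array([.6149,.7886]);s=sensors.get_state();t=s["tcp_pos"];d=t[:2]-np.array([.5933,-.2857]);print(t,"slid",d@ey,"x",d@ex,s["contact_force"],s["grip_width"])
p=vision.snapshot("scene");cv2.imwrite("pics/s5.png",p["image"][160:280,310:450].repeat(4,0).repeat(4,1))
E
```

```text
[ 0.55266913 -0.25409779  0.15045309] slid 0.05147370344402974 x -6.242355429600823e-05 [ -0.43711264   2.28023416 -10.0519957 ] 0.29180224824228473
```

View pics/s5.png

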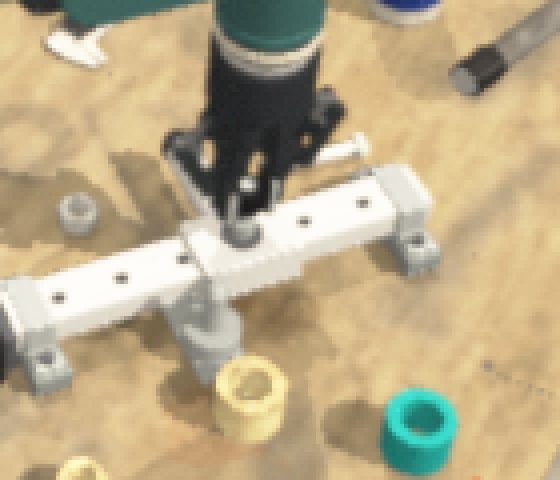

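Call:
arm_command(targets=[[[0,0,0,0,0.13,0,1.8],[0,0,0,0,0,0.3,1.8],[0,0,0,0,0,0.4,1.8],[0,0,0,0,0,0.4,1.8],[0,0,0,0,0,0,1.8]]])

```text
time_s: 11.5
tcp_pos: [0.5546, -0.2556, 0.1393]
eef_rot: [[0.615, 0.789, -0.001], [0.789, -0.615, 0.0], [-0.0, -0.001, -1.0]]
contact_force: [-1.7, 2.5, -6.7]
grip_width: 0.293
grip_force: 60.2
```

Call:
arm_command(targets=[[[0,0,0,0,0,0.3,1.8],[0,0,0,0,0,0.1,1.8],[0,0,0,0,0,0,1.8],[0,0,0,0,0,0,1.8]]])

```text
time_s: 11.9
tcp_pos: [0.5551, -0.256, 0.1367]
eef_rot: [[0.615, 0.789, 0.001], [0.789, -0.615, -0.001], [0.0, 0.002, -1.0]]
contact_force: [-0.9, 1.1, -4.2]
grip_width: 0.292
grip_force: 60.4
```

Call:
arm_command(targets=[[[0,0,0,0,-0.1,0.1,1.8],[0,0,0,0,0,0.1,1.8],[0,0,0,0,0,0.1,1.8],[0,0,0,0,0,0,1.8],[0,0,0,0,0,0,1.8]]])

```text
time_s: 12.4
tcp_pos: [0.5552, -0.2561, 0.1366]
eef_rot: [[0.615, 0.789, 0.005], [0.789, -0.615, -0.003], [0.0, 0.006, -1.0]]
contact_force: [-1.9, 1.8, 6.9]
grip_width: 0.297
grip_force: 61.6
```

Call:
arm_command(targets=[[[0,0,0,0,0,0.1,1.8],[0,0,0,0,0,0,1.8],[0,0,0,0,0,0,1.8],[0,0,0,0,0,0,1.8],[0,0,0,0,0,0,1.8]]])

```text
time_s: 12.9
tcp_pos: [0.5553, -0.2562, 0.1365]
eef_rot: [[0.615, 0.789, 0.006], [0.789, -0.615, -0.004], [0.0, 0.007, -1.0]]
contact_force: [-3.3, 2.0, 9.5]
grip_width: 0.289
grip_force: 62.0
```

```bash
python3 - <<'E'
from h import *
p=vision.snapshot("scene");cv2.imwrite("pics/s6.png",p["image"][160:300,290:460].repeat(4,0).repeat(4,1))
s=sensors.get_state();print(s["tcp_pos"],s["contact_force"],s["grip_width"],s["grip_force"])
E
```

```text
[ 0.55535386 -0.25615695  0.13653963] [-2.41688995  1.60456332  9.64858244] 0.2921796350078986 61.95610758382827
```

View pics/s6.png

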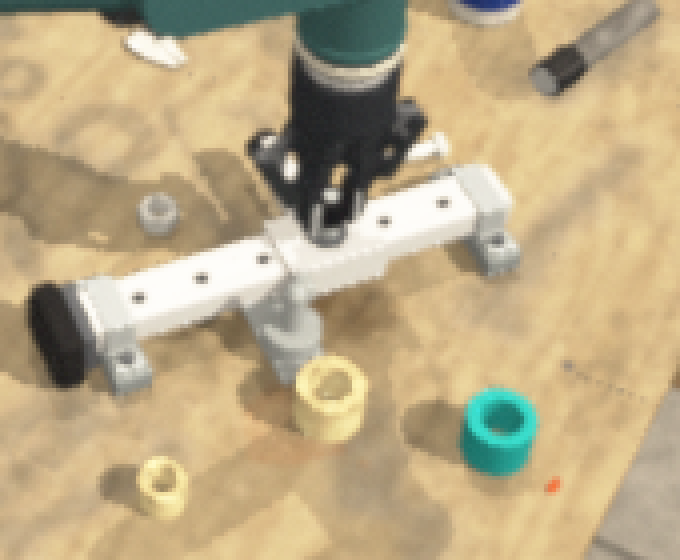

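The picture shows the knob held at crop (330,215) with the pin down, holes -120 and -70 open behind the section, and the bush upright at (330,395). I'm handing the job in.

```bash
python3 -c "
from station import workorder
print(workorder.job_done())"
```

```text
the job is handed in; nothing more can be done
None
```

I handed the job in at about 13 s, but no verdict came back: the bush stands upright on the bench clear of the leg, the section has moved to the next hole towards the foot (48 mm measured, within the pin's 2 mm play), and the gripper still holds the knob with the pin fully home.

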